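Click shut the centrifuge bucket

TASK

Take the yellow click-stop cap from its stand, set it into the keyhole mouth of the centrifuge bucket and turn it clockwise until its ratchet gives one click, then stop at once (a second click is too many), let go and leave it sitting flush. Work gently, without forcing the cap down or sideways on the bucket, and leave the blue cap, bottles, boxes and tub where they are.

Things in the scene. Friction and masses are not known exactly. Their poses are not given: they have to be found in the camera images.
- cap: yellow click-stop cap. Origin: centre of the flange's underside, z up. Black flange 72 mm diameter, z 0 to 8 mm; above it the yellow round knob to grip, 46 mm diameter, z 8 to 42 mm. Below the flange a stem 22 mm diameter with two ears (ears) and a tapered nose, to z -24 mm. Red marks on flange and knob show the cap's x, along which the ears lie at the start. Starts upright in a stand, at any yaw.
- ears (a point): middle of the steel ears under the cap, 12.5 mm below the flange's underside, x along the ears: a bar 44 mm long, 12 mm wide, 5 mm thick (z -10 to -15 mm in the cap). Stem, ears and nose are one core that turns with the cap until the ears are held and the cap's ratchet gives way.
- ratchet (a joint): how far (rad) the cap has slipped clockwise on its core: 0 at the start, a notch every 0.349 (20 degrees). With the ears held it resists with about 0.3 to 0.4 N m, gives way, and past about 0.17 rad snaps on to the next notch while the torque drops: one click. Counter-clockwise the cap is solid on its core at 0.
- bucket: rectangular aluminium centrifuge bucket, 88 x 88 mm, fixed on a 130 mm square black plate; origin in its middle at table level. Its top plate (top face 100 mm up, 6 mm thick) has the mouth: a 26 mm square hole and a slot 48 x 16 mm along the bucket's x, ends marked red. Under the plate the ears can turn clockwise (from above) 0.7 to 1.65 rad to a hidden stop, different each time.
- mouth (a point): centre of the mouth, on the bucket's top face, x along the slot, z up
- stand_a: round clear stand (tube 72 mm outside, 56 mm inside, 45 mm high), origin at table level in its middle; one cap hangs in each of the two stands, flange on the rim
- stand_b: the other stand, alike
- plain_cap: plain blue cap of the same outer size, without ears, hanging in the other stand; not to be moved. Origin: centre of its flange's underside
- bottle_a: white reagent bottle, 70 mm diameter, 130 mm tall; origin under its middle
- bottle_b: small white reagent bottle, 52 mm diameter, 100 mm tall; origin under its middle
- bottle_c: amber bottle, 60 mm diameter, 120 mm tall; origin under its middle
- tip_box: pipette tip box, blue with a yellow lid, 122 x 87 x 70 mm; origin under its middle
- tub: white open tub, 100 mm diameter, 110 mm tall; origin under its middle
Mind the look-alikes: they are no part of the job. What is shaped like the cap but purple is not meant.

How it is judged:
By the outcome, as a careful person would: the job done as asked, in the order asked, and still so for the second after the job is handed in, with the robot touching nothing.
It also fails if it takes over 58 s, if anything falls off the work surface, if the arm or the gripper's body presses on something with over 40 N, if the wrist force passes 120 N, or if a joint passes its speed limit or range.

ROBOT

A 6-joint arm with a two-finger parallel gripper is mounted at the origin on the work surface. World frame = base frame: x ahead of the robot, y to its left, z up, the work surface at z = 0. Lengths are in m, angles in degrees, forces in N, time in s.
With the tool pointing down it reaches from about 0.35 to 0.875 m from the base axis. Payload 15.5 kg.
Tool frame: the origin (TCP) lies between the finger pads; the fingertips stand 25 mm ahead of it and the grasp point (between the pads) lies 6 mm ahead of it; z points along the fingers, y is the line along which they close (so a half turn about z gives the same grasp; the last joint's range is limited). The gripper opens to 85 mm and grips with 20 to 120 N. Pads are 22 mm wide; open, the fingers measure 114 mm over their backs; the gripper's body (76 mm by 85 mm) begins 54 mm behind the grasp point. The pads swing forward as they close: fully open they stand 13 mm farther back than shut.
Start: joints at [-71.648, 28.281, 77.091, -0, 74.628, -5.472], TCP at [0.252, -0.572, 0.256] pointing down, gripper open.
Joint ranges: [-166.48, 166.48], [-47.26, 123.95], [12.59, 153.08], [-70.14, 250.14], [6.76, 159.57], [-176.63, 176.63]. Speed limits (degrees/s): [108.29, 108.29, 147.25, 172.46, 172.46, 172.46].

INTERFACE

Orientations are given as [roll, pitch, yaw] about the fixed x, y, z axes, in that order (R = Rz(yaw) Ry(pitch) Rx(roll)).
In Python, from rig import ctrl, camera, ticket gives the robot as it stands. The module is installed in compiled form; this text tells all that it offers.
- The arm moves only by the shell command python3 -m jog 'ROWS' [FORCE]. ROWS is JSON, a list of rows, each an object of numbers: "jaw": the finger opening in cm, from 0 to 8.54; "dx", "dy", "dz": the shift along the tool's x, y, z in cm; "wx", "wy", "wz": the turn, a rotation vector about the tool's x, y, z in degrees. A call has 1 to 5 rows; each row shifts and turns the commanded pose from where the row before left it, along the tool's axes as they then stand; what a row does not reach is not made up. A row lasts 1/12 s, in which the tool goes at most 41.7 mm and 7.16 degrees, less where a joint would pass 70% of its speed; a pose out of reach is approached as far as the arm can. A call with a gripper value outside its range is refused whole. The fingers move at their own pace and stop on an object; FORCE is the grip in N (left out, the last holds). Time passes only in rows, so rows that do not move let the fingers close. It gives the time, the measured TCP pose, the force, the opening and the grip force at its end, in the units of the state.
- ctrl.get_obs(): the state, without advancing time (a new reading comes with each control period).
- camera(name): name is "side" or "top"; returns a dict with "color" (400x640x3 uint8, red, green, blue), "depth" (400x640 float32, m along the optical axis (not along the pixel's ray), 0 where there is no reading), "camera_matrix" (3x3 intrinsics, pixels), "distortion" ([k1, k2, p1, p2, k3] as OpenCV has them; the pictures are not rectified), "world_to_cam" (4x4, takes a point from world to camera coordinates). Camera axes: x right, y down, z forward; pixel columns grow to the right and rows downward; lengths in m; the calibration is good to about 2 mm. A picture is of the moment at which its call begins.
- ticket.finish_job(): hands the job in; it is judged then, once.
The state is a dict: "time_s": time; "joint_positions": joint angles; "joint_velocities": joint speeds; "joint_efforts": joint torques, N m; "ee_pos": TCP position; "tcp_rot": TCP orientation; "wrist_force": force on the tool from outside, world axes, zero at the start; "wrist_torque": the same for the moment, N m; "width": finger opening in m; "grasp_force": force on a finger pad.
Only numpy, scipy, OpenCV 4.12 (cv2) and the standard library are available. Lean on these libraries where they do the work, as an engineer would, in place of code of your own. Each camera call takes 0.05 s, during which the arm holds its last target. There are 200 camera calls.

## Working session

There is one attempt and no reset: what is moved stays moved. The work goes in short steps, Python scripts to look and compute and a shell command to move; the robot and the scene stay as the last step left them, time stands still between calls to the robot, and variables do not carry over. Pictures are saved under pics/ and viewed, at most 10 in all, crops included, and the job is handed in when it is done.

```bash
mkdir -p pics; cat > h.py <<'E'
import numpy as np,cv2,pickle
from rig import ctrl,camera,ticket
def shot(n,tag):
    c=camera(n); pickle.dump(c,open(f'pics/{tag}.pkl','wb')); cv2.imwrite(f'pics/{tag}.png',c['color'][:,:,::-1]); return c
def load(tag): return pickle.load(open(f'pics/{tag}.pkl','rb'))
def ray(c,px):
    p=cv2.undistortPoints(np.array(px,float).reshape(-1,1,2),c['camera_matrix'],np.array(c['distortion'],float)).reshape(-1,2)
    T=c['world_to_cam'];R=T[:3,:3];o=-R.T@T[:3,3]
    return o,np.c_[p,np.ones(len(p))]@R
def plane(c,px,z):
    o,d=ray(c,px); return o+d*((z-o[2])/d[:,2])[:,None]
def depthpt(c,px):
    o,d=ray(c,px); z=np.array([c['depth'][int(round(v)),int(round(u))] for u,v in px]); return o+d*z[:,None]
def tri(c1,p1,c2,p2):
    A=np.zeros((3,3));b=np.zeros(3)
    for c,p in((c1,p1),(c2,p2)):
        o,d=ray(c,[p]);d=d[0]/np.linalg.norm(d[0]);M=np.eye(3)-np.outer(d,d);A+=M;b+=M@o
    return np.linalg.solve(A,b)
def proj(c,P):
    T=c['world_to_cam'];q,_=cv2.projectPoints(np.array(P,float).reshape(-1,1,3),cv2.Rodrigues(T[:3,:3])[0],T[:3,3],c['camera_matrix'],np.array(c['distortion'],float));return q.reshape(-1,2)
E
python3 - <<'E'
from h import *
np.set_printoptions(precision=3,suppress=True)
for n in('top','side'):
    c=shot(n,n+'0');T=c['world_to_cam'];print(n,-T[:3,:3].T@T[:3,3],T[:3,:3].round(2).tolist(),c['camera_matrix'][0,0])
print(ctrl.get_obs())
E
```

```text
top [0.341 0.049 1.443] [[0.01, -1.0, 0.02], [-0.99, -0.01, -0.14], [0.14, -0.02, -0.99]] 480.3255660158726
side [-0.097  0.9    0.786] [[-0.81, -0.59, -0.02], [-0.3, 0.44, -0.85], [0.51, -0.67, -0.53]] 504.0161508783037
{'time_s': 0.1, 'joint_positions': array([-71.651,  28.312,  77.124,  -0.001,  74.627,  -5.471]), 'joint_velocities': array([-0.075, -0.024, -0.037,  0.139,  0.044,  0.019]), 'joint_efforts': array([  0.   , -88.359, -38.456,  -0.   ,   0.005,   0.   ]), 'ee_pos': array([ 0.252, -0.571,  0.256]), 'tcp_rot': array([-179.938,   -0.005,   23.82 ]), 'wrist_force': array([-0.586, -0.702, -0.584]), 'wrist_torque': array([ 0.041, -0.015, -0.023]), 'grasp_force': 0.0, 'width': 0.08536286345822866}
```

View pics/top0.png

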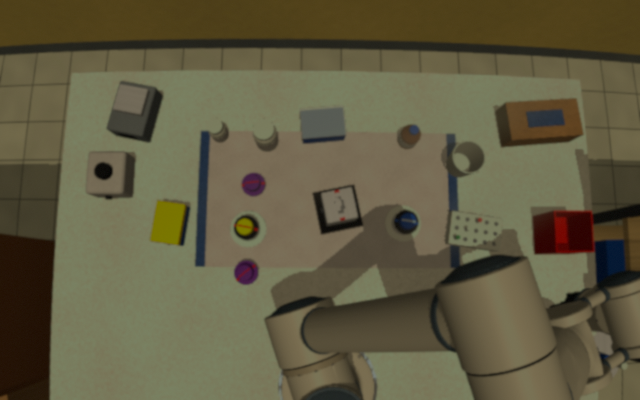

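View pics/side0.png

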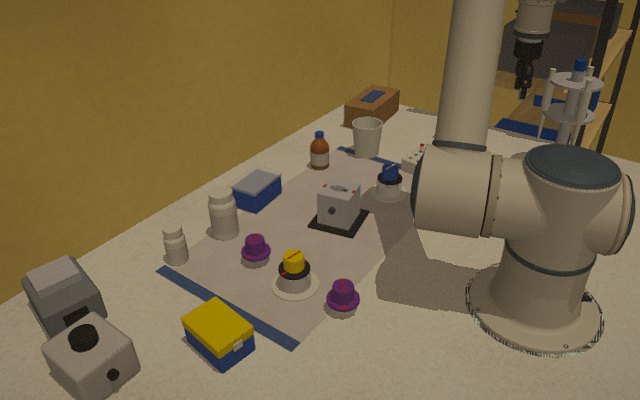

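Top view: yellow cap on its stand at (246,228), side view (294,262). Look-alikes are the blue cap at (405,222), purple caps at (253,184) and (246,271), and the yellow box lid at (170,222). By the description I choose (246,228). The bucket is at (338,208), with red slot-end marks. Next I check the choice in one close crop.

```bash
python3 - <<'E'
from h import *
np.set_printoptions(precision=4,suppress=True)
t=load('top0');s=load('side0')
def crop(c,u,v,w=25,h=None):
    h=h or w
    return cv2.resize(np.clip(c['color'][v-h:v+h,u-w:u+w,::-1].astype(float)*1.5,0,255).astype('uint8'),(400,300),interpolation=cv2.INTER_NEAREST)
cv2.imwrite('pics/c0.png',np.vstack([np.hstack([crop(t,246,228,24,18),crop(s,294,265,32,24)]),np.hstack([crop(t,340,206,32,24),crop(s,340,205,40,30)])]))
for n,c,boxes in(('top',t,[(220,205,272,252),(312,180,365,235)]),('side',s,[(270,240,320,290),(305,175,372,232)])):
  for (a,b,e,f) in boxes:
    im=c['color'][b:f,a:e];h=cv2.cvtColor(im,cv2.COLOR_RGB2HSV)
    red=(((h[...,0]<8)|(h[...,0]>172))&(h[...,1]>140)&(h[...,2]>60)).astype('uint8')
    yel=((h[...,0]>18)&(h[...,0]<35)&(h[...,1]>150)&(h[...,2]>80)).astype('uint8')
    for nm,m in(('red',red),('yel',yel)):
      k,l,st,ce=cv2.connectedComponentsWithStats(m)
      for i in range(1,k):
        if st[i,4]>=2:
          p=ce[i]+[a,b];print(n,nm,p,st[i,:].tolist(),depthpt(c,[p])[0])
E
```

```text
top red [255.5833 228.9167] [34, 22, 4, 4, 12] [0.4565 0.2109 0.0574]
top yel [243.963  226.1481] [16, 13, 17, 17, 216] [0.4616 0.2407 0.0867]
top red [336.3333 190.1111] [23, 9, 4, 3, 9] [ 0.5653 -0.0204  0.0988]
top red [341.875 218.875] [29, 38, 3, 3, 8] [ 0.4831 -0.036   0.1004]
side red [294.5 254. ] [24, 14, 2, 1, 2] [0.4631 0.2404 0.089 ]
side red [289.5 257. ] [19, 17, 2, 1, 2] [0.4654 0.2551 0.0894]
side red [305.5 260.5] [35, 20, 2, 2, 4] [0.4572 0.2104 0.0528]
side red [283.5 273. ] [11, 31, 6, 5, 20] [0.4688 0.2746 0.0559]
side yel [293.455 261.391] [13, 9, 22, 25, 422] [0.4522 0.2582 0.0854]
side red [324.2 185.2] [18, 9, 3, 3, 5] [ 0.5652 -0.0161  0.1018]
side red [352.8333 191.1667] [47, 15, 3, 3, 6] [ 0.4873 -0.0332  0.1017]
```

View pics/c0.png

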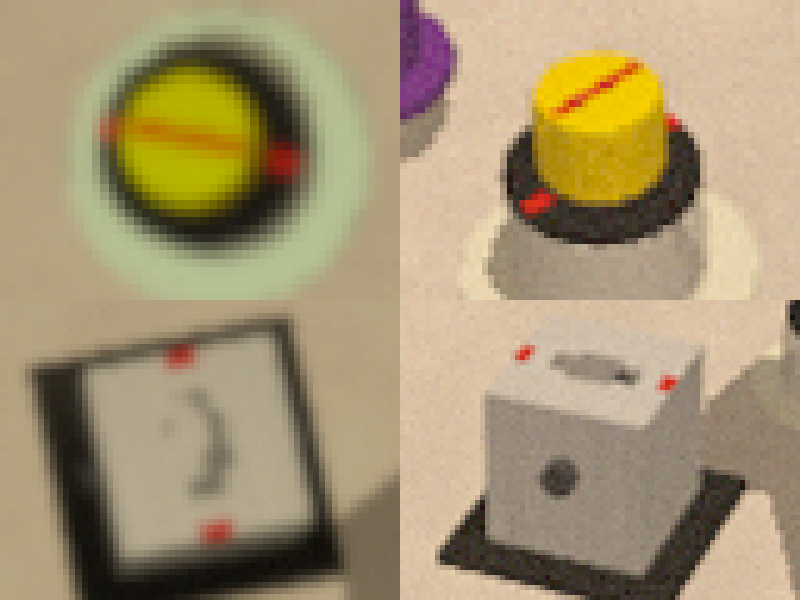

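The crop shows the yellow cap on a black flange, with red marks running roughly along image columns. The bucket top has its slot and two red end marks. So the choice holds. Next I triangulate.

```bash
cat >> h.py <<'E'
def go(target,yaw=None):
    "tool-axes shift (cm) and wz from measured pose, tool down"
    o=ctrl.get_obs();g=np.radians(o['tcp_rot'][2]);d=(np.array(target)-o['ee_pos'])*100
    x=np.array([np.cos(g),np.sin(g)]);y=np.array([np.sin(g),-np.cos(g)])
    print('dx %.2f dy %.2f dz %.2f'%(x@d[:2],y@d[:2],-d[2]),'' if yaw is None else 'wz %.1f'%(-(yaw-o['tcp_rot'][2])),o['ee_pos'].round(4),o['tcp_rot'].round(2))
E
python3 - <<'E'
from h import *
np.set_printoptions(precision=4,suppress=True)
t=load('top0');s=load('side0')
a=tri(t,(255.6,228.9),s,(305.5,260.5));
print('flange near',a)
m1=tri(t,(336.33,190.1),s,(324.2,185.2));m2=tri(t,(341.88,218.88),s,(352.83,191.17));d=m1-m2
print(m1,m2,(m1+m2)/2,np.linalg.norm(d),np.degrees(np.arctan2(d[1],d[0])))
# flange marks on plane from side
P=plane(s,[(305.5,260.5),(283.5,273)],.053);e=P[1]-P[0];print('side marks',P,P.mean(0),np.degrees(np.arctan2(e[1],e[0])),np.linalg.norm(e))
# knob top: per camera ellipse of yellow top; top-cam knob-top center from circle incl red line
h=cv2.cvtColor(t['color'],cv2.COLOR_RGB2HSV);m=((h[...,0]>8)&(h[...,0]<36)&(h[...,1]>150)&(h[...,2]>70)).astype('uint8');m[:,:225]=0;m[:,270:]=0;m[:205]=0;m[255:]=0
c=max(cv2.findContours(m,0,1)[0],key=cv2.contourArea);print(cv2.fitEllipse(c),plane(t,[cv2.fitEllipse(c)[0]],.087))
# knob top pts from depth
for n,cm,b in(('top',t,(225,205,270,250)),('side',s,(275,240,315,290))):
    vv,uu=np.mgrid[b[1]:b[3],b[0]:b[2]];px=np.c_[uu.ravel(),vv.ravel()];Q=depthpt(cm,px);k=(Q[:,2]>.083)&(Q[:,2]<.1);print(n,k.sum(),np.median(Q[k],0),(Q[k].min(0)+Q[k].max(0))/2,Q[k].max(0)-Q[k].min(0))
# red line on knob ends in side
hs=cv2.cvtColor(s['color'],cv2.COLOR_RGB2HSV);r=((hs[...,0]<15)&(hs[...,1]>150));r[:,:282]=0;r[:,312:]=0;r[:248]=0;r[258:]=0
v,u=np.nonzero(r);L=plane(s,np.c_[u,v],.087);print(len(u),L.mean(0));w=np.linalg.svd(L-L.mean(0))[2][0];print(np.degrees(np.arctan2(w[1],w[0])))
go((.45,-.2,.256));go((.46,.24,.18))
E
```

```text
flange near [0.4567 0.2112 0.0537]
[ 0.5663 -0.0197  0.0994] [ 0.4852 -0.0347  0.1013] [ 0.5258 -0.0272  0.1004] 0.08246291003858768 10.4972339388917
side marks [[0.4571 0.2105 0.053 ]
 [0.4711 0.2721 0.053 ]] [0.4641 0.2413 0.053 ] 77.21964956639572 0.06316181529443728
((243.89205932617188, 226.17160034179688), (16.03934097290039, 16.990192413330078), 106.94080352783203) [[0.4615 0.2409 0.087 ]]
top 165 [0.4621 0.2403 0.0863] [0.4607 0.2407 0.0875] [0.0431 0.0405 0.0089]
side 242 [0.4636 0.2451 0.0873] [0.4654 0.244  0.0869] [0.0458 0.0445 0.0076]
15 [0.4658 0.2401 0.087 ]
79.94725501992914
dx 33.09 dy -26.00 dz -0.02  [ 0.2523 -0.5715  0.2558] [-179.94   -0.     23.82]
dx 51.77 dy -65.85 dz 7.58  [ 0.2523 -0.5715  0.2558] [-179.94   -0.     23.82]
```

Cap axis is about (0.463, 0.242), flange at 45 mm, marks at about 78°. Mouth is at (0.526, -0.027, 0.100), slot at 10.5°. Heights and sizes agree with the text. Moving.

```bash
python3 -m jog '[{"dx":3.2,"dy":-2.5},{"dx":3.2,"dy":-2.5},{"dx":3.2,"dy":-2.5},{"dx":3.2,"dy":-2.5},{"dx":3.2,"dy":-2.5}]' 30 
python3 -m jog '[{"dx":3.2,"dy":-2.5},{"dx":3.2,"dy":-2.5},{"dx":3.2,"dy":-2.5},{"dx":3.2,"dy":-2.5},{"dx":3.2,"dy":-2.5}]'
python3 -c "
from h import *
go((.463,.242,.18),24)"
```

```text
dx 52.13 dy -65.91 dz 7.58 wz -0.2 [ 0.2523 -0.5715  0.2558] [-179.94   -0.     23.82]validation failed for argument at $[0]...
validation failed for argument at $[0]...
```

```bash
python3 -m jog '[{"jaw":8.5,"dx":3.2,"dy":-2.5,"dz":0,"wx":0,"wy":0,"wz":0},{"jaw":8.5,"dx":3.2,"dy":-2.5,"dz":0,"wx":0,"wy":0,"wz":0},{"jaw":8.5,"dx":3.2,"dy":-2.5,"dz":0,"wx":0,"wy":0,"wz":0},{"jaw":8.5,"dx":3.2,"dy":-2.5,"dz":0,"wx":0,"wy":0,"wz":0},{"jaw":8.5,"dx":3.2,"dy":-2.5,"dz":0,"wx":0,"wy":0,"wz":0}]' 30
```

```text
time_s: 0.52
ee_pos: [0.3486, -0.3909, 0.256]
tcp_rot: [-180.0, 0.0, 23.8]
wrist_force: [0.8, -0.0, 0.4]
width: 0.085
grasp_force: 0.0
```

```bash
python3 -m jog '[{"jaw":8.5,"dx":3.2,"dy":-2.5,"dz":0,"wx":0,"wy":0,"wz":0},{"jaw":8.5,"dx":3.2,"dy":-2.5,"dz":0,"wx":0,"wy":0,"wz":0},{"jaw":8.5,"dx":3.2,"dy":-2.5,"dz":0,"wx":0,"wy":0,"wz":0},{"jaw":8.5,"dx":3,"dy":-2.5,"dz":0,"wx":0,"wy":0,"wz":0},{"jaw":8.5,"dx":2,"dy":-3,"dz":0,"wx":0,"wy":0,"wz":0}]'
python3 -c "
from h import *
go((.463,.242,.18),24)"
```

```text
time_s: 0.93
ee_pos: [0.4309, -0.2132, 0.2562]
tcp_rot: [180.0, -0.0, 23.8]
wrist_force: [0.9, 1.0, 0.4]
width: 0.085
grasp_force: 0.0
dx 21.33 dy -40.33 dz 7.62 wz -0.2 [ 0.4309 -0.2132  0.2562] [ 1.7997e+02 -4.0000e-02  2.3850e+01]
```

```bash
python3 -m jog '[{"jaw":8.5,"dx":1.8,"dy":-3.4,"dz":0,"wx":0,"wy":0,"wz":0},{"jaw":8.5,"dx":1.8,"dy":-3.4,"dz":0,"wx":0,"wy":0,"wz":0},{"jaw":8.5,"dx":1.8,"dy":-3.4,"dz":0,"wx":0,"wy":0,"wz":0},{"jaw":8.5,"dx":1.8,"dy":-3.4,"dz":0,"wx":0,"wy":0,"wz":0},{"jaw":8.5,"dx":1.8,"dy":-3.4,"dz":0,"wx":0,"wy":0,"wz":0}]'
python3 -m jog '[{"jaw":8.5,"dx":1.8,"dy":-3.4,"dz":0,"wx":0,"wy":0,"wz":0},{"jaw":8.5,"dx":1.8,"dy":-3.4,"dz":0,"wx":0,"wy":0,"wz":0},{"jaw":8.5,"dx":1.8,"dy":-3.4,"dz":1,"wx":0,"wy":0,"wz":0},{"jaw":8.5,"dx":1.8,"dy":-3.4,"dz":1,"wx":0,"wy":0,"wz":0},{"jaw":8.5,"dx":1.8,"dy":-3.4,"dz":1,"wx":0,"wy":0,"wz":0}]'
python3 -m jog '[{"jaw":8.5,"dx":1.8,"dy":-3.4,"dz":1.5,"wx":0,"wy":0,"wz":0},{"jaw":8.5,"dx":1.0,"dy":-2.0,"dz":1.5,"wx":0,"wy":0,"wz":0},{"jaw":8.5,"dx":0,"dy":0,"dz":1.5,"wx":0,"wy":0,"wz":0},{"jaw":8.5,"dx":0,"dy":0,"dz":0,"wx":0,"wy":0,"wz":0},{"jaw":8.5,"dx":0,"dy":0,"dz":0,"wx":0,"wy":0,"wz":0}]'
python3 -c "
from h import *
go((.463,.242,.083),24)
t=shot('top','t1');s=shot('side','s1')
cv2.imwrite('pics/c1.png',np.hstack([cv2.resize(c['color'][v-75:v+75,u-50:u+50,::-1],(400,600)) for c,u,v in((t,246,220),(s,294,240))]))
"
```

```text
time_s: 1.35
ee_pos: [0.4426, -0.0212, 0.2562]
tcp_rot: [-180.0, 0.0, 23.8]
wrist_force: [2.4, 0.4, 0.1]
width: 0.085
grasp_force: 0.0
time_s: 1.77
ee_pos: [0.4564, 0.1709, 0.2259]
tcp_rot: [180.0, -0.0, 23.8]
wrist_force: [2.3, -0.8, 0.2]
width: 0.0848
grasp_force: 0.0
time_s: 2.18
ee_pos: [0.4599, 0.2293, 0.1808]
tcp_rot: [-180.0, 0.1, 23.9]
wrist_force: [-0.1, 0.1, 0.9]
width: 0.0852
grasp_force: 0.0
dx 0.79 dy -1.03 dz 9.78 wz -0.1 [0.4599 0.2293 0.1808] [-1.800e+02  1.200e-01  2.385e+01]
```

View pics/c1.png

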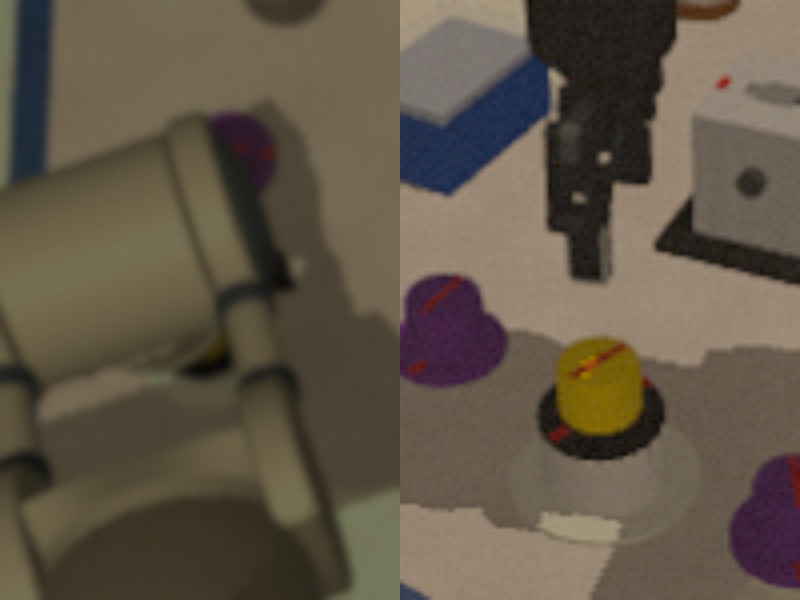

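The side view shows the gripper just above the yellow cap (crop 600,380), with both fingers clear. The arm hides the cap in the top view. Descending.

```bash
python3 -m jog '[{"jaw":8.5,"dx":0.8,"dy":-1,"dz":0,"wx":0,"wy":0,"wz":0},{"jaw":8.5,"dx":0,"dy":0,"dz":2.5,"wx":0,"wy":0,"wz":0},{"jaw":8.5,"dx":0,"dy":0,"dz":2.5,"wx":0,"wy":0,"wz":0},{"jaw":8.5,"dx":0,"dy":0,"dz":2,"wx":0,"wy":0,"wz":0},{"jaw":8.5,"dx":0,"dy":0,"dz":1.5,"wx":0,"wy":0,"wz":0}]'
python3 -m jog '[{"jaw":8.5,"dx":0,"dy":0,"dz":1,"wx":0,"wy":0,"wz":0},{"jaw":7,"dx":0,"dy":0,"dz":0.2,"wx":0,"wy":0,"wz":0},{"jaw":4,"dx":0,"dy":0,"dz":0,"wx":0,"wy":0,"wz":0},{"jaw":4,"dx":0,"dy":0,"dz":0,"wx":0,"wy":0,"wz":0},{"jaw":4,"dx":0,"dy":0,"dz":0,"wx":0,"wy":0,"wz":0}]' 40
python3 -m jog '[{"jaw":4,"dx":0,"dy":0,"dz":0,"wx":0,"wy":0,"wz":0},{"jaw":4,"dx":0,"dy":0,"dz":0,"wx":0,"wy":0,"wz":0},{"jaw":4,"dx":0,"dy":0,"dz":0,"wx":0,"wy":0,"wz":0},{"jaw":4,"dx":0,"dy":0,"dz":0,"wx":0,"wy":0,"wz":0},{"jaw":4,"dx":0,"dy":0,"dz":0,"wx":0,"wy":0,"wz":0}]'
```

```text
time_s: 2.7
ee_pos: [0.4642, 0.242, 0.0956]
tcp_rot: [-180.0, -0.0, 23.8]
wrist_force: [0.3, -0.2, 0.4]
width: 0.085
grasp_force: 0.0
time_s: 3.12
ee_pos: [0.4644, 0.2421, 0.0855]
tcp_rot: [180.0, -0.1, 23.8]
wrist_force: [-0.4, -0.3, 2.7]
width: 0.0449
grasp_force: 40.4
time_s: 3.53
ee_pos: [0.4645, 0.2421, 0.0855]
tcp_rot: [180.0, -0.1, 23.8]
wrist_force: [-1.1, -1.0, 8.2]
width: 0.0449
grasp_force: 40.5
```

```bash
python3 -m jog '[{"jaw":4,"dx":0,"dy":0,"dz":-1,"wx":0,"wy":0,"wz":0},{"jaw":4,"dx":0,"dy":0,"dz":-2,"wx":0,"wy":0,"wz":0},{"jaw":4,"dx":0,"dy":0,"dz":-3,"wx":0,"wy":0,"wz":0},{"jaw":4,"dx":0,"dy":0,"dz":-3,"wx":0,"wy":0,"wz":0},{"jaw":4,"dx":0,"dy":0,"dz":-3,"wx":0,"wy":0,"wz":0}]' 60
python3 -c "
from h import *
t=shot('top','t2');s=shot('side','s2')
cv2.imwrite('pics/c2.png',np.hstack([cv2.resize(c['color'][v-60:v+60,u-40:u+40,::-1],(400,600)) for c,u,v in((t,246,220),(s,294,220))]))
go((.526,-.027,.19),136.3)
"
```

```text
time_s: 3.95
ee_pos: [0.4634, 0.2418, 0.2067]
tcp_rot: [-180.0, -0.0, 23.8]
wrist_force: [0.4, 0.0, -1.9]
width: 0.0442
grasp_force: 61.5
dx -5.39 dy 27.12 dz 1.96 wz -112.5 [0.4658 0.2428 0.2096] [179.98  -0.47  23.83]
```

View pics/c2.png

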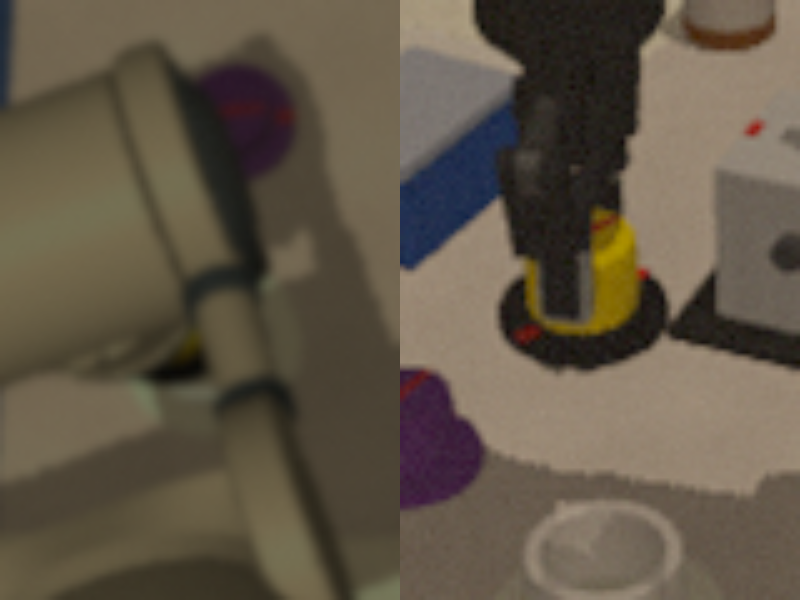

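The side view shows the cap hanging cleanly in the fingers, clear of its empty stand. Now the carry to the mouth, then the turn to align the ears.

```bash
python3 -m jog '[{"jaw":4,"dx":-0.4,"dy":2,"dz":0,"wx":0,"wy":0,"wz":0},{"jaw":4,"dx":-0.6,"dy":3,"dz":0,"wx":0,"wy":0,"wz":0},{"jaw":4,"dx":-0.6,"dy":3,"dz":0,"wx":0,"wy":0,"wz":0},{"jaw":4,"dx":-0.6,"dy":3,"dz":0,"wx":0,"wy":0,"wz":0},{"jaw":4,"dx":-0.6,"dy":3,"dz":0,"wx":0,"wy":0,"wz":0}]'
python3 -m jog '[{"jaw":4,"dx":-0.6,"dy":3,"dz":0,"wx":0,"wy":0,"wz":0},{"jaw":4,"dx":-0.6,"dy":3,"dz":0,"wx":0,"wy":0,"wz":0},{"jaw":4,"dx":-0.6,"dy":3,"dz":0,"wx":0,"wy":0,"wz":0},{"jaw":4,"dx":-0.6,"dy":3,"dz":0,"wx":0,"wy":0,"wz":0},{"jaw":4,"dx":-0.2,"dy":1,"dz":0,"wx":0,"wy":0,"wz":0}]'
for i in 1; do python3 -m jog '[{"jaw":4,"dx":0,"dy":0,"dz":0,"wx":0,"wy":0,"wz":-7},{"jaw":4,"dx":0,"dy":0,"dz":0,"wx":0,"wy":0,"wz":-7},{"jaw":4,"dx":0,"dy":0,"dz":0,"wx":0,"wy":0,"wz":-7},{"jaw":4,"dx":0,"dy":0,"dz":0,"wx":0,"wy":0,"wz":-7},{"jaw":4,"dx":0,"dy":0,"dz":0,"wx":0,"wy":0,"wz":-7}]'; done
python3 -m jog '[{"jaw":4,"dx":0,"dy":0,"dz":0,"wx":0,"wy":0,"wz":-7},{"jaw":4,"dx":0,"dy":0,"dz":0,"wx":0,"wy":0,"wz":-7},{"jaw":4,"dx":0,"dy":0,"dz":0,"wx":0,"wy":0,"wz":-7},{"jaw":4,"dx":0,"dy":0,"dz":0,"wx":0,"wy":0,"wz":-7},{"jaw":4,"dx":0,"dy":0,"dz":0,"wx":0,"wy":0,"wz":-7}]'
python3 -m jog '[{"jaw":4,"dx":0,"dy":0,"dz":0,"wx":0,"wy":0,"wz":-7},{"jaw":4,"dx":0,"dy":0,"dz":0,"wx":0,"wy":0,"wz":-7},{"jaw":4,"dx":0,"dy":0,"dz":0,"wx":0,"wy":0,"wz":-7},{"jaw":4,"dx":0,"dy":0,"dz":0,"wx":0,"wy":0,"wz":-7},{"jaw":4,"dx":0,"dy":0,"dz":0,"wx":0,"wy":0,"wz":-7}]'
python3 -m jog '[{"jaw":4,"dx":0,"dy":0,"dz":0,"wx":0,"wy":0,"wz":-7},{"jaw":4,"dx":0,"dy":0,"dz":0,"wx":0,"wy":0,"wz":0},{"jaw":4,"dx":0,"dy":0,"dz":0,"wx":0,"wy":0,"wz":0},{"jaw":4,"dx":0,"dy":0,"dz":0,"wx":0,"wy":0,"wz":0},{"jaw":4,"dx":0,"dy":0,"dz":0,"wx":0,"wy":0,"wz":0}]'
python3 - <<'E'
from h import *
np.set_printoptions(precision=4,suppress=True)
go((.526,-.027,.17),136.3)
t=shot('top','t3');s=shot('side','s3')
cv2.imwrite('pics/c3.png',np.hstack([cv2.resize(c['color'][v-60:v+60,u-40:u+40,::-1],(400,600)) for c,u,v in((t,338,205),(s,340,185))]))
for n,c,b in(('side',s,(295,120,385,235)),('top',t,(305,160,375,240))):
  im=c['color'][b[1]:b[3],b[0]:b[2]];h=cv2.cvtColor(im,cv2.COLOR_RGB2HSV)
  red=(((h[...,0]<8)|(h[...,0]>172))&(h[...,1]>130)&(h[...,2]>50)).astype('uint8');k,l,st,ce=cv2.connectedComponentsWithStats(red)
  for i in range(1,k):print(n,ce[i]+b[:2],st[i,4],depthpt(c,[ce[i]+b[:2]])[0])
E
```

```text
time_s: 4.47
ee_pos: [0.4945, 0.1013, 0.2044]
tcp_rot: [-180.0, 0.0, 23.8]
wrist_force: [0.4, 0.3, -2.0]
width: 0.0444
grasp_force: 61.9
time_s: 4.88
ee_pos: [0.524, -0.0302, 0.2044]
tcp_rot: [179.9, -0.0, 23.7]
wrist_force: [0.7, 1.0, -2.1]
width: 0.0444
grasp_force: 62.0
time_s: 5.3
ee_pos: [0.5231, -0.0266, 0.2043]
tcp_rot: [-180.0, 0.0, 59.2]
wrist_force: [-0.1, 0.1, -1.6]
width: 0.0445
grasp_force: 62.0
time_s: 5.72
ee_pos: [0.5231, -0.0265, 0.2043]
tcp_rot: [-180.0, -0.0, 94.2]
wrist_force: [0.5, 0.2, -1.8]
width: 0.0445
grasp_force: 62.0
time_s: 6.13
ee_pos: [0.5231, -0.0265, 0.2043]
tcp_rot: [-180.0, -0.0, 129.2]
wrist_force: [0.2, -0.1, -2.0]
width: 0.0443
grasp_force: 62.0
time_s: 6.55
ee_pos: [0.5234, -0.0268, 0.2043]
tcp_rot: [-180.0, -0.0, 135.6]
wrist_force: [-0.6, -0.3, -0.7]
width: 0.0443
grasp_force: 62.0
dx -0.21 dy 0.17 dz 3.43 wz -0.7 [ 0.5234 -0.0268  0.2043] [-180.     -0.01  135.64]
side [325.  151.5] 2 [ 0.5512 -0.0024  0.2109]
side [327.5 162.5] 4 [ 0.5447 -0.0033  0.1815]
side [350.9091 166.8182] 11 [ 0.4946 -0.0337  0.1706]
side [324.3333 185.3333] 6 [ 0.5678 -0.0202  0.0984]
side [352.8333 191.1667] 6 [ 0.4891 -0.0362  0.0995]
top [342.75   213.0833] 12 [ 0.4913 -0.034   0.1701]
top [342.3333 218.5   ] 12 [ 0.4844 -0.0375  0.0984]
```

View pics/c3.png

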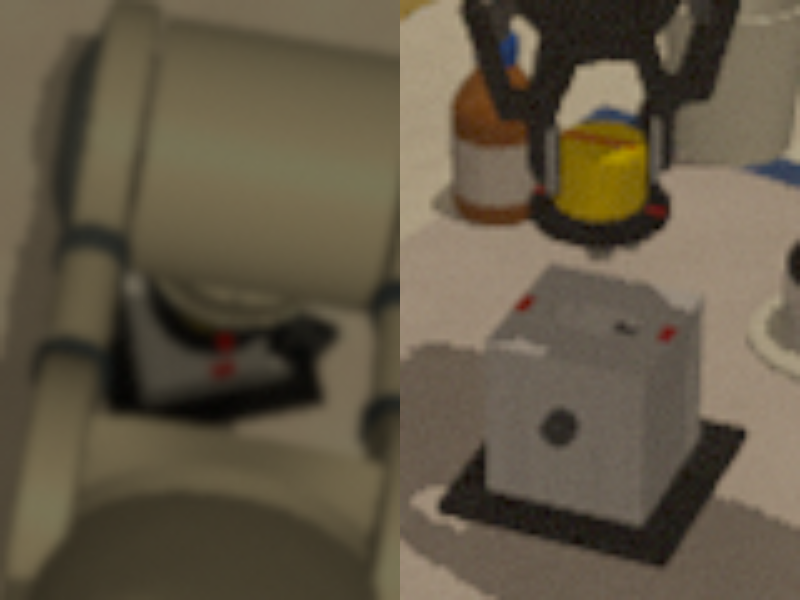

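The cap hangs over the mouth with its red marks roughly along the slot. In the top crop the cap mark (225,340) and bucket mark (225,368) are in line. Now I compute the offset from marks on planes, with the same camera for each pair so that calibration bias cancels.

```bash
python3 - <<'E'
from h import *
np.set_printoptions(precision=4,suppress=True)
t=load('t3');s=load('s3');t0=load('top0');s0=load('side0')
print('tri near mark',tri(t,(342.75,213.08),s,(350.91,166.82)))
z=.1712
N=plane(t,[(342.75,213.08)],z)[0];Ns,Fs=plane(s,[(350.91,166.82),(327.5,162.7)],z)
print('cap top near',N,'side near/far',Ns,Fs,'d',np.linalg.norm(Ns-Fs),'ang',np.degrees(np.arctan2(*(Fs-Ns)[[1,0]])))
for n,c,p in(('top',t0,[(336.33,190.1),(341.88,218.88)]),('side',s0,[(324.2,185.2),(352.83,191.17)])):
    M=plane(c,p,.1);e=M[0]-M[1];print(n,'mouth',M.mean(0),np.degrees(np.arctan2(e[1],e[0])),np.linalg.norm(e), 'near',M[1])
# flange ellipse in side: dark pixels near flange height by depth
vv,uu=np.mgrid[140:185,310:365];px=np.c_[uu.ravel(),vv.ravel()];Q=depthpt(s,px);col=s['color'][vv,uu].reshape(-1,3).max(1)
k=(Q[:,2]>.158)&(Q[:,2]<.176);r=Q[k][:,:2]
print('flange pts',k.sum(),'min',r.min(0),'max',r.max(0))
# knob in side: yellow columns -> lateral centre
h=cv2.cvtColor(s['color'],cv2.COLOR_RGB2HSV);m=((h[...,0]>15)&(h[...,0]<36)&(h[...,1]>150)&(h[...,2]>60));m[:140]=0;m[185:]=0;m[:,:315]=0;m[:,:360][:,360:]=0;m[:,362:]=0
# lateral bearing of flange silhouette: leftmost/rightmost dark or red columns at flange rows
for v in range(160,176,2):
    u=px[(px[:,1]==v)&k][:,0];print(v,u.min() if len(u) else None,u.max() if len(u) else None,np.nonzero(m[v])[0][[0,-1]] if m[v].any() else None)
o=ctrl.get_obs();print(o['ee_pos'],o['wrist_torque'])
E
```

```text
tri near mark [ 0.4925 -0.0331  0.1714]
cap top near [ 0.4912 -0.0339  0.1712] side near/far [ 0.494  -0.0328  0.1712] [ 0.555  -0.0178  0.1712] d 0.06278654610274001 ang 13.801343451288034
top mouth [ 0.5241 -0.0282  0.1   ] 10.863854182607135 0.08343127624307319 near [ 0.4832 -0.0361  0.1   ]
side mouth [ 0.5278 -0.027   0.1   ] 12.264736150732743 0.08009100797701087 near [ 0.4887 -0.0355  0.1   ]
flange pts 212 min [ 0.4874 -0.0572] max [0.5606 0.0113]
160 None None [332 349]
162 326 352 [332 349]
164 326 353 [331 349]
166 326 353 [331 348]
168 326 352 [317 345]
170 327 351 None
172 330 348 None
174 None None None
[ 0.5234 -0.0268  0.2043] [-0.0029 -0.0055 -0.0068]
```

```bash
python3 -c "
from h import *
go((.526,-.0273,.172),135.6)"

```

```text
dx -0.22 dy 0.14 dz 3.23 wz 0.1 [ 0.5234 -0.0268  0.2043] [180.    -0.   135.72]
```

```bash
python3 -m jog '[{"jaw":4,"dx":-0.2,"dy":0.15,"dz":0.7,"wx":0,"wy":0,"wz":0},{"jaw":4,"dx":0,"dy":0,"dz":1,"wx":0,"wy":0,"wz":0},{"jaw":4,"dx":0,"dy":0,"dz":1,"wx":0,"wy":0,"wz":0},{"jaw":4,"dx":0,"dy":0,"dz":0.5,"wx":0,"wy":0,"wz":0},{"jaw":4,"dx":0,"dy":0,"dz":0,"wx":0,"wy":0,"wz":0}]'
python3 -m jog '[{"jaw":4,"dx":0,"dy":0,"dz":0.2,"wx":0,"wy":0,"wz":0},{"jaw":4,"dx":0,"dy":0,"dz":0.2,"wx":0,"wy":0,"wz":0},{"jaw":4,"dx":0,"dy":0,"dz":0.2,"wx":0,"wy":0,"wz":0},{"jaw":4,"dx":0,"dy":0,"dz":0.1,"wx":0,"wy":0,"wz":0},{"jaw":4,"dx":0,"dy":0,"dz":0,"wx":0,"wy":0,"wz":0}]'
```

```text
time_s: 7.07
ee_pos: [0.525, -0.0271, 0.1705]
tcp_rot: [-179.9, -0.1, 135.8]
wrist_force: [0.6, -0.6, -2.8]
width: 0.0442
grasp_force: 62.0
time_s: 7.48
ee_pos: [0.5259, -0.0272, 0.1652]
tcp_rot: [180.0, 0.0, 135.8]
wrist_force: [-0.5, 0.5, -0.9]
width: 0.0442
grasp_force: 62.0
```

```bash
python3 -m jog '[{"jaw":4,"dx":0,"dy":0,"dz":0.2,"wx":0,"wy":0,"wz":0},{"jaw":4,"dx":0,"dy":0,"dz":0.2,"wx":0,"wy":0,"wz":0},{"jaw":4,"dx":0,"dy":0,"dz":0,"wx":0,"wy":0,"wz":0}]'
python3 -m jog '[{"jaw":4,"dx":0,"dy":0,"dz":0.2,"wx":0,"wy":0,"wz":0},{"jaw":4,"dx":0,"dy":0,"dz":0.1,"wx":0,"wy":0,"wz":0},{"jaw":4,"dx":0,"dy":0,"dz":0,"wx":0,"wy":0,"wz":0}]'
python3 -m jog '[{"jaw":4,"dx":0,"dy":0,"dz":0.1,"wx":0,"wy":0,"wz":0},{"jaw":4,"dx":0,"dy":0,"dz":0.1,"wx":0,"wy":0,"wz":0},{"jaw":4,"dx":0,"dy":0,"dz":0,"wx":0,"wy":0,"wz":0}]'
```

```text
time_s: 7.73
ee_pos: [0.5258, -0.0271, 0.161]
tcp_rot: [-180.0, -0.0, 135.8]
wrist_force: [0.1, -0.4, -2.0]
width: 0.0442
grasp_force: 62.0
time_s: 7.98
ee_pos: [0.5258, -0.0271, 0.158]
tcp_rot: [-180.0, -0.0, 135.8]
wrist_force: [-0.1, 0.3, -2.3]
width: 0.0443
grasp_force: 62.0
time_s: 8.23
ee_pos: [0.5259, -0.0272, 0.1561]
tcp_rot: [-180.0, -0.0, 135.8]
wrist_force: [-0.2, 0.3, -2.2]
width: 0.0446
grasp_force: 62.0
```

```bash
python3 -m jog '[{"jaw":4,"dx":0,"dy":0,"dz":0.1,"wx":0,"wy":0,"wz":0},{"jaw":4,"dx":0,"dy":0,"dz":0.1,"wx":0,"wy":0,"wz":0},{"jaw":4,"dx":0,"dy":0,"dz":0,"wx":0,"wy":0,"wz":0}]'
python3 -m jog '[{"jaw":4,"dx":0,"dy":0,"dz":0.1,"wx":0,"wy":0,"wz":0},{"jaw":4,"dx":0,"dy":0,"dz":0.1,"wx":0,"wy":0,"wz":0},{"jaw":4,"dx":0,"dy":0,"dz":0,"wx":0,"wy":0,"wz":0}]'
```

```text
time_s: 8.48
ee_pos: [0.5259, -0.0272, 0.1541]
tcp_rot: [-180.0, -0.0, 135.8]
wrist_force: [-0.0, 0.2, -1.5]
width: 0.0444
grasp_force: 62.0
time_s: 8.73
ee_pos: [0.5258, -0.0272, 0.1521]
tcp_rot: [-180.0, -0.0, 135.8]
wrist_force: [-0.4, -0.2, -2.3]
width: 0.0446
grasp_force: 62.0
```

```bash
python3 -m jog '[{"jaw":4,"dx":0,"dy":0,"dz":0.1,"wx":0,"wy":0,"wz":0},{"jaw":4,"dx":0,"dy":0,"dz":0.1,"wx":0,"wy":0,"wz":0},{"jaw":4,"dx":0,"dy":0,"dz":0.1,"wx":0,"wy":0,"wz":0},{"jaw":4,"dx":0,"dy":0,"dz":0,"wx":0,"wy":0,"wz":0}]'
python3 -m jog '[{"jaw":4,"dx":0,"dy":0,"dz":0.1,"wx":0,"wy":0,"wz":0},{"jaw":4,"dx":0,"dy":0,"dz":0.1,"wx":0,"wy":0,"wz":0},{"jaw":4,"dx":0,"dy":0,"dz":0.1,"wx":0,"wy":0,"wz":0},{"jaw":4,"dx":0,"dy":0,"dz":0,"wx":0,"wy":0,"wz":0}]'
python3 -m jog '[{"jaw":4,"dx":0,"dy":0,"dz":0.1,"wx":0,"wy":0,"wz":0},{"jaw":4,"dx":0,"dy":0,"dz":0.1,"wx":0,"wy":0,"wz":0},{"jaw":4,"dx":0,"dy":0,"dz":0,"wx":0,"wy":0,"wz":0}]'
```

```text
time_s: 9.07
ee_pos: [0.5259, -0.0272, 0.1491]
tcp_rot: [-180.0, -0.0, 135.8]
wrist_force: [-0.3, 0.2, -2.6]
width: 0.0444
grasp_force: 62.0
time_s: 9.4
ee_pos: [0.5258, -0.0272, 0.1461]
tcp_rot: [-180.0, -0.0, 135.8]
wrist_force: [-0.1, 0.4, -2.8]
width: 0.0442
grasp_force: 62.0
time_s: 9.65
ee_pos: [0.5259, -0.0272, 0.1441]
tcp_rot: [-180.0, -0.0, 135.8]
wrist_force: [-0.6, 0.8, -0.8]
width: 0.0441
grasp_force: 62.0
```

No contact so far, so the ears are through. Half-millimetre steps until the flange touches.

```bash
python3 -m jog '[{"jaw":4,"dx":0,"dy":0,"dz":0.1,"wx":0,"wy":0,"wz":0},{"jaw":4,"dx":0,"dy":0,"dz":0.05,"wx":0,"wy":0,"wz":0},{"jaw":4,"dx":0,"dy":0,"dz":0,"wx":0,"wy":0,"wz":0}]'
python3 -m jog '[{"jaw":4,"dx":0,"dy":0,"dz":0.05,"wx":0,"wy":0,"wz":0},{"jaw":4,"dx":0,"dy":0,"dz":0,"wx":0,"wy":0,"wz":0},{"jaw":4,"dx":0,"dy":0,"dz":0,"wx":0,"wy":0,"wz":0}]'
python3 - <<'E'
from h import *
s=shot('side','s4');print(ctrl.get_obs()['wrist_force'],ctrl.get_obs()['wrist_torque'])
cv2.imwrite('pics/c4.png',cv2.resize(s['color'][160:220,300:380,::-1],(800,600),interpolation=cv2.INTER_CUBIC))
E
```

```text
time_s: 9.9
ee_pos: [0.5259, -0.0272, 0.1427]
tcp_rot: [-180.0, -0.0, 135.8]
wrist_force: [0.1, 0.2, -1.0]
width: 0.0441
grasp_force: 62.0
time_s: 10.15
ee_pos: [0.5259, -0.0272, 0.1423]
tcp_rot: [-180.0, -0.0, 135.8]
wrist_force: [-1.0, -0.1, -1.4]
width: 0.0443
grasp_force: 62.0
[-0.00895648 -0.09764458 -1.98906898] [-0.02339816  0.02736409  0.01269454]
```

View pics/c4.png

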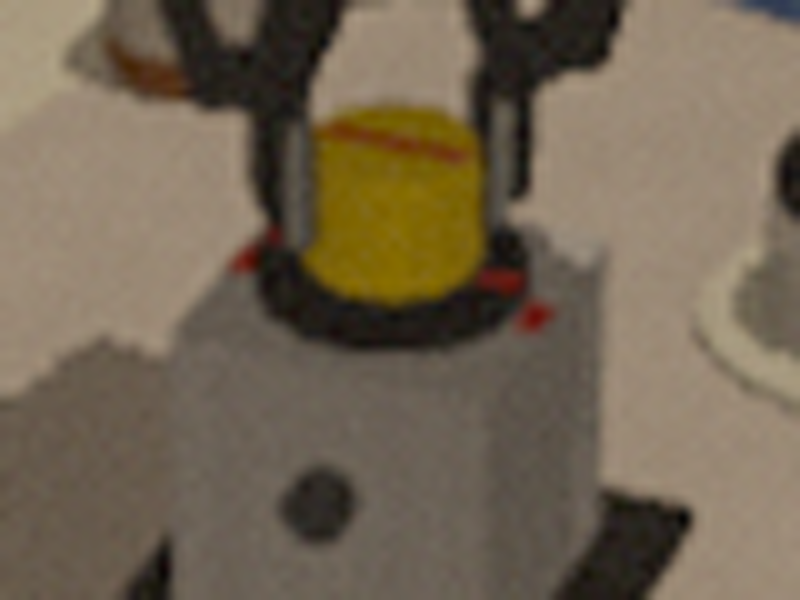

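The cap is in the mouth, with its marks (500,280) and (275,235) lined up with the bucket marks (535,317) and (245,260). The flange is about flush. Next, fine steps until contact.

```bash
python3 -m jog '[{"jaw":4,"dx":0,"dy":0,"dz":0.05,"wx":0,"wy":0,"wz":0},{"jaw":4,"dx":0,"dy":0,"dz":0,"wx":0,"wy":0,"wz":0}]'
python3 -m jog '[{"jaw":4,"dx":0,"dy":0,"dz":0.05,"wx":0,"wy":0,"wz":0},{"jaw":4,"dx":0,"dy":0,"dz":0,"wx":0,"wy":0,"wz":0}]'
```

```text
time_s: 10.37
ee_pos: [0.5259, -0.0272, 0.1417]
tcp_rot: [-180.0, -0.0, 135.8]
wrist_force: [-0.2, -0.4, -1.3]
width: 0.0442
grasp_force: 62.0
time_s: 10.53
ee_pos: [0.5259, -0.0272, 0.1412]
tcp_rot: [-180.0, -0.0, 135.8]
wrist_force: [-0.1, -0.7, -1.9]
width: 0.0443
grasp_force: 62.0
```

```bash
python3 -m jog '[{"jaw":4,"dx":0,"dy":0,"dz":0.05,"wx":0,"wy":0,"wz":0},{"jaw":4,"dx":0,"dy":0,"dz":0,"wx":0,"wy":0,"wz":0}]'
```

```text
time_s: 10.7
ee_pos: [0.526, -0.0272, 0.1407]
tcp_rot: [180.0, 0.0, 135.8]
wrist_force: [0.0, 0.4, -1.1]
width: 0.0442
grasp_force: 62.0
```

```bash
python3 -m jog '[{"jaw":4,"dx":0,"dy":0,"dz":0.04,"wx":0,"wy":0,"wz":0},{"jaw":4,"dx":0,"dy":0,"dz":0,"wx":0,"wy":0,"wz":0}]'
```

```text
time_s: 10.87
ee_pos: [0.526, -0.0272, 0.1406]
tcp_rot: [180.0, 0.0, 135.8]
wrist_force: [-0.9, 0.7, 3.9]
width: 0.0441
grasp_force: 63.0
```

```bash
python3 -m jog '[{"jaw":4,"dx":0,"dy":0,"dz":0.04,"wx":0,"wy":0,"wz":0},{"jaw":4,"dx":0,"dy":0,"dz":0,"wx":0,"wy":0,"wz":0}]'
```

```text
time_s: 11.03
ee_pos: [0.526, -0.0272, 0.1406]
tcp_rot: [180.0, 0.0, 135.8]
wrist_force: [-3.0, 0.5, 11.7]
width: 0.0445
grasp_force: 63.7
```

Contact. Easing off 0.5 mm, then turning clockwise (+wz) and watching the torque.

```bash
cat > q.py <<'E'
from rig import ctrl
o=ctrl.get_obs();print('YAW %.2f TZ %.3f T %s F %s z %.4f w %.4f'%(o['tcp_rot'][2],o['wrist_torque'][2],o['wrist_torque'].round(2),o['wrist_force'].round(1),o['ee_pos'][2],o['width']))
E
python3 -m jog '[{"jaw":4,"dx":0,"dy":0,"dz":-0.06,"wx":0,"wy":0,"wz":0},{"jaw":4,"dx":0,"dy":0,"dz":0,"wx":0,"wy":0,"wz":0}]' |tail -3; python3 q.py
python3 -m jog '[{"jaw":4,"dx":0,"dy":0,"dz":0,"wx":0,"wy":0,"wz":3},{"jaw":4,"dx":0,"dy":0,"dz":0,"wx":0,"wy":0,"wz":3},{"jaw":4,"dx":0,"dy":0,"dz":0,"wx":0,"wy":0,"wz":3},{"jaw":4,"dx":0,"dy":0,"dz":0,"wx":0,"wy":0,"wz":3},{"jaw":4,"dx":0,"dy":0,"dz":0,"wx":0,"wy":0,"wz":0}]' >/dev/null; python3 q.py
```

```text
wrist_force: [-0.7, -1.0, -1.3]
width: 0.0442
grasp_force: 62.4
YAW 135.82 TZ -0.046 T [-0.   -0.1  -0.05] F [-0.7 -1.  -1.3] z 0.1407 w 0.0442
YAW 123.66 TZ -0.053 T [-0.01  0.06 -0.05] F [-0.2  0.6  2.2] z 0.1407 w 0.0445
```

```bash
cat >> q.py <<'E'
import sys; sys.exit(abs(o['wrist_torque'][2])>.14)
E
python3 -m jog '[{"jaw":4,"dx":0,"dy":0,"dz":0,"wx":0,"wy":0,"wz":4},{"jaw":4,"dx":0,"dy":0,"dz":0,"wx":0,"wy":0,"wz":4},{"jaw":4,"dx":0,"dy":0,"dz":0,"wx":0,"wy":0,"wz":4},{"jaw":4,"dx":0,"dy":0,"dz":0,"wx":0,"wy":0,"wz":4},{"jaw":4,"dx":0,"dy":0,"dz":0,"wx":0,"wy":0,"wz":0}]' >/dev/null; python3 q.py &&
python3 -m jog '[{"jaw":4,"dx":0,"dy":0,"dz":0,"wx":0,"wy":0,"wz":2},{"jaw":4,"dx":0,"dy":0,"dz":0,"wx":0,"wy":0,"wz":2},{"jaw":4,"dx":0,"dy":0,"dz":0,"wx":0,"wy":0,"wz":0}]' >/dev/null; python3 q.py &&
python3 -m jog '[{"jaw":4,"dx":0,"dy":0,"dz":0,"wx":0,"wy":0,"wz":2},{"jaw":4,"dx":0,"dy":0,"dz":0,"wx":0,"wy":0,"wz":2},{"jaw":4,"dx":0,"dy":0,"dz":0,"wx":0,"wy":0,"wz":0}]' >/dev/null; python3 q.py &&
python3 -m jog '[{"jaw":4,"dx":0,"dy":0,"dz":0,"wx":0,"wy":0,"wz":2},{"jaw":4,"dx":0,"dy":0,"dz":0,"wx":0,"wy":0,"wz":2},{"jaw":4,"dx":0,"dy":0,"dz":0,"wx":0,"wy":0,"wz":0}]' >/dev/null; python3 q.py
```

```text
YAW 107.72 TZ -0.105 T [ 0.03  0.06 -0.11] F [0.4 0.3 2.5] z 0.1407 w 0.0448
YAW 107.72 TZ -0.105 T [ 0.03  0.06 -0.11] F [0.4 0.3 2.5] z 0.1407 w 0.0448
YAW 107.72 TZ -0.105 T [ 0.03  0.06 -0.11] F [0.4 0.3 2.5] z 0.1407 w 0.0448
YAW 107.72 TZ -0.105 T [ 0.03  0.06 -0.11] F [0.4 0.3 2.5] z 0.1407 w 0.0448False
False
False
False
```

```bash
sed -i 's/sys.exit(\(.*\))$/sys.exit(int(\1))/' q.py
python3 -m jog '[{"jaw":4,"dx":0,"dy":0,"dz":0,"wx":0,"wy":0,"wz":2},{"jaw":4,"dx":0,"dy":0,"dz":0,"wx":0,"wy":0,"wz":2},{"jaw":4,"dx":0,"dy":0,"dz":0,"wx":0,"wy":0,"wz":0}]' >/dev/null; python3 q.py &&
python3 -m jog '[{"jaw":4,"dx":0,"dy":0,"dz":0,"wx":0,"wy":0,"wz":2},{"jaw":4,"dx":0,"dy":0,"dz":0,"wx":0,"wy":0,"wz":2},{"jaw":4,"dx":0,"dy":0,"dz":0,"wx":0,"wy":0,"wz":0}]' >/dev/null && python3 q.py &&
python3 -m jog '[{"jaw":4,"dx":0,"dy":0,"dz":0,"wx":0,"wy":0,"wz":2},{"jaw":4,"dx":0,"dy":0,"dz":0,"wx":0,"wy":0,"wz":2},{"jaw":4,"dx":0,"dy":0,"dz":0,"wx":0,"wy":0,"wz":0}]' >/dev/null && python3 q.py
```

```text
YAW 103.92 TZ -0.058 T [ 0.    0.01 -0.06] F [-0.5  0.2  3. ] z 0.1407 w 0.0443
YAW 99.92 TZ -0.051 T [ 0.01  0.05 -0.05] F [-0.6 -0.1  2.8] z 0.1407 w 0.0444
YAW 95.92 TZ -0.101 T [ 0.04  0.   -0.1 ] F [ 0.3 -0.2  3.7] z 0.1407 w 0.0444
```

```bash
sed -i 's/>.14/>.16/' q.py
python3 -m jog '[{"jaw":4,"dx":0,"dy":0,"dz":0,"wx":0,"wy":0,"wz":2},{"jaw":4,"dx":0,"dy":0,"dz":0,"wx":0,"wy":0,"wz":1},{"jaw":4,"dx":0,"dy":0,"dz":0,"wx":0,"wy":0,"wz":0}]' >/dev/null; python3 q.py &&
python3 -m jog '[{"jaw":4,"dx":0,"dy":0,"dz":0,"wx":0,"wy":0,"wz":2},{"jaw":4,"dx":0,"dy":0,"dz":0,"wx":0,"wy":0,"wz":1},{"jaw":4,"dx":0,"dy":0,"dz":0,"wx":0,"wy":0,"wz":0}]' >/dev/null && python3 q.py &&
python3 -m jog '[{"jaw":4,"dx":0,"dy":0,"dz":0,"wx":0,"wy":0,"wz":2},{"jaw":4,"dx":0,"dy":0,"dz":0,"wx":0,"wy":0,"wz":1},{"jaw":4,"dx":0,"dy":0,"dz":0,"wx":0,"wy":0,"wz":0}]' >/dev/null && python3 q.py &&
python3 -m jog '[{"jaw":4,"dx":0,"dy":0,"dz":0,"wx":0,"wy":0,"wz":2},{"jaw":4,"dx":0,"dy":0,"dz":0,"wx":0,"wy":0,"wz":1},{"jaw":4,"dx":0,"dy":0,"dz":0,"wx":0,"wy":0,"wz":0}]' >/dev/null && python3 q.py &&
python3 -m jog '[{"jaw":4,"dx":0,"dy":0,"dz":0,"wx":0,"wy":0,"wz":2},{"jaw":4,"dx":0,"dy":0,"dz":0,"wx":0,"wy":0,"wz":1},{"jaw":4,"dx":0,"dy":0,"dz":0,"wx":0,"wy":0,"wz":0}]' >/dev/null && python3 q.py
```

```text
YAW 92.91 TZ -0.162 T [ 0.08  0.05 -0.16] F [-0.2  0.2  4.2] z 0.1406 w 0.0442
```

```bash
python3 -m jog '[{"jaw":4,"dx":0,"dy":0,"dz":0,"wx":0,"wy":0,"wz":1},{"jaw":4,"dx":0,"dy":0,"dz":0,"wx":0,"wy":0,"wz":1},{"jaw":4,"dx":0,"dy":0,"dz":0,"wx":0,"wy":0,"wz":0}]' >/dev/null; python3 q.py
python3 -m jog '[{"jaw":4,"dx":0,"dy":0,"dz":0,"wx":0,"wy":0,"wz":0}]' >/dev/null; python3 q.py
```

```text
YAW 90.78 TZ -0.117 T [-0.03 -0.01 -0.12] F [-0.8  0.   5.6] z 0.1407 w 0.0445
YAW 90.83 TZ -0.074 T [-0.02 -0.01 -0.07] F [-0.3  0.3  5. ] z 0.1407 w 0.0445
```

```bash
sed -i 's/>.16/>.19/' q.py
python3 -m jog '[{"jaw":4,"dx":0,"dy":0,"dz":-0.03,"wx":0,"wy":0,"wz":1},{"jaw":4,"dx":0,"dy":0,"dz":0,"wx":0,"wy":0,"wz":2},{"jaw":4,"dx":0,"dy":0,"dz":0,"wx":0,"wy":0,"wz":0}]' >/dev/null; python3 q.py &&
python3 -m jog '[{"jaw":4,"dx":0,"dy":0,"dz":0,"wx":0,"wy":0,"wz":2},{"jaw":4,"dx":0,"dy":0,"dz":0,"wx":0,"wy":0,"wz":1},{"jaw":4,"dx":0,"dy":0,"dz":0,"wx":0,"wy":0,"wz":0}]' >/dev/null && python3 q.py &&
python3 -m jog '[{"jaw":4,"dx":0,"dy":0,"dz":0,"wx":0,"wy":0,"wz":2},{"jaw":4,"dx":0,"dy":0,"dz":0,"wx":0,"wy":0,"wz":1},{"jaw":4,"dx":0,"dy":0,"dz":0,"wx":0,"wy":0,"wz":0}]' >/dev/null && python3 q.py &&
python3 -m jog '[{"jaw":4,"dx":0,"dy":0,"dz":0,"wx":0,"wy":0,"wz":2},{"jaw":4,"dx":0,"dy":0,"dz":0,"wx":0,"wy":0,"wz":1},{"jaw":4,"dx":0,"dy":0,"dz":0,"wx":0,"wy":0,"wz":0}]' >/dev/null && python3 q.py &&
python3 -m jog '[{"jaw":4,"dx":0,"dy":0,"dz":0,"wx":0,"wy":0,"wz":2},{"jaw":4,"dx":0,"dy":0,"dz":0,"wx":0,"wy":0,"wz":1},{"jaw":4,"dx":0,"dy":0,"dz":0,"wx":0,"wy":0,"wz":0}]' >/dev/null && python3 q.py
```

```text
YAW 87.69 TZ -0.075 T [-0.05 -0.04 -0.08] F [ 0.6 -0.3 -0.4] z 0.1407 w 0.0445
YAW 84.80 TZ -0.019 T [-0.04 -0.04 -0.02] F [ 0.3  0.1 -1.5] z 0.1407 w 0.0442
YAW 81.82 TZ 0.029 T [ 0.02 -0.02  0.03] F [-0.2 -0.5 -2.6] z 0.1408 w 0.0441
YAW 78.82 TZ -0.010 T [-0.02 -0.01 -0.01] F [-0.3 -0.5 -2.5] z 0.1408 w 0.0445
YAW 75.82 TZ -0.029 T [-0.06 -0.01 -0.03] F [-0.7  0.2 -2.7] z 0.1409 w 0.0448
```

```bash
sed -i 's/>.19/>.13/' q.py
python3 -m jog '[{"jaw":4,"dx":0,"dy":0,"dz":0,"wx":0,"wy":0,"wz":2},{"jaw":4,"dx":0,"dy":0,"dz":0,"wx":0,"wy":0,"wz":1},{"jaw":4,"dx":0,"dy":0,"dz":0,"wx":0,"wy":0,"wz":0}]' >/dev/null; python3 q.py &&
python3 -m jog '[{"jaw":4,"dx":0,"dy":0,"dz":0,"wx":0,"wy":0,"wz":2},{"jaw":4,"dx":0,"dy":0,"dz":0,"wx":0,"wy":0,"wz":1},{"jaw":4,"dx":0,"dy":0,"dz":0,"wx":0,"wy":0,"wz":0}]' >/dev/null && python3 q.py &&
python3 -m jog '[{"jaw":4,"dx":0,"dy":0,"dz":0,"wx":0,"wy":0,"wz":2},{"jaw":4,"dx":0,"dy":0,"dz":0,"wx":0,"wy":0,"wz":1},{"jaw":4,"dx":0,"dy":0,"dz":0,"wx":0,"wy":0,"wz":0}]' >/dev/null && python3 q.py &&
python3 -m jog '[{"jaw":4,"dx":0,"dy":0,"dz":0,"wx":0,"wy":0,"wz":2},{"jaw":4,"dx":0,"dy":0,"dz":0,"wx":0,"wy":0,"wz":1},{"jaw":4,"dx":0,"dy":0,"dz":0,"wx":0,"wy":0,"wz":0}]' >/dev/null && python3 q.py &&
python3 -m jog '[{"jaw":4,"dx":0,"dy":0,"dz":0,"wx":0,"wy":0,"wz":2},{"jaw":4,"dx":0,"dy":0,"dz":0,"wx":0,"wy":0,"wz":1},{"jaw":4,"dx":0,"dy":0,"dz":0,"wx":0,"wy":0,"wz":0}]' >/dev/null && python3 q.py &&
python3 -m jog '[{"jaw":4,"dx":0,"dy":0,"dz":0,"wx":0,"wy":0,"wz":2},{"jaw":4,"dx":0,"dy":0,"dz":0,"wx":0,"wy":0,"wz":1},{"jaw":4,"dx":0,"dy":0,"dz":0,"wx":0,"wy":0,"wz":0}]' >/dev/null && python3 q.py &&
python3 -m jog '[{"jaw":4,"dx":0,"dy":0,"dz":0,"wx":0,"wy":0,"wz":2},{"jaw":4,"dx":0,"dy":0,"dz":0,"wx":0,"wy":0,"wz":1},{"jaw":4,"dx":0,"dy":0,"dz":0,"wx":0,"wy":0,"wz":0}]' >/dev/null && python3 q.py
```

```text
YAW 72.83 TZ -0.028 T [-0.01  0.   -0.03] F [ 0.1  0.5 -1.5] z 0.1409 w 0.0443
YAW 69.83 TZ -0.013 T [-0.    0.   -0.01] F [ 0.9  0.5 -1.6] z 0.1409 w 0.0444
YAW 66.83 TZ 0.043 T [0.02 0.02 0.04] F [ 0.9 -0.2 -2. ] z 0.1409 w 0.0441
YAW 63.83 TZ -0.013 T [ 0.02  0.02 -0.01] F [-0.4 -0.1 -1.9] z 0.1409 w 0.0446
YAW 60.83 TZ -0.036 T [-0.01 -0.03 -0.04] F [ 0.4  0.7 -2. ] z 0.1409 w 0.0444
YAW 57.83 TZ 0.061 T [-0.04  0.03  0.06] F [-0.1  0.1 -2.9] z 0.1409 w 0.0443
YAW 54.83 TZ -0.003 T [ 0.04 -0.02 -0.  ] F [ 0.8  0.6 -2.2] z 0.1409 w 0.0443
```

```bash

python3 -m jog '[{"jaw":4,"dx":0,"dy":0,"dz":0,"wx":0,"wy":0,"wz":2},{"jaw":4,"dx":0,"dy":0,"dz":0,"wx":0,"wy":0,"wz":1},{"jaw":4,"dx":0,"dy":0,"dz":0,"wx":0,"wy":0,"wz":0}]' >/dev/null; python3 q.py &&
python3 -m jog '[{"jaw":4,"dx":0,"dy":0,"dz":0,"wx":0,"wy":0,"wz":2},{"jaw":4,"dx":0,"dy":0,"dz":0,"wx":0,"wy":0,"wz":1},{"jaw":4,"dx":0,"dy":0,"dz":0,"wx":0,"wy":0,"wz":0}]' >/dev/null && python3 q.py &&
python3 -m jog '[{"jaw":4,"dx":0,"dy":0,"dz":0,"wx":0,"wy":0,"wz":2},{"jaw":4,"dx":0,"dy":0,"dz":0,"wx":0,"wy":0,"wz":1},{"jaw":4,"dx":0,"dy":0,"dz":0,"wx":0,"wy":0,"wz":0}]' >/dev/null && python3 q.py &&
python3 -m jog '[{"jaw":4,"dx":0,"dy":0,"dz":0,"wx":0,"wy":0,"wz":2},{"jaw":4,"dx":0,"dy":0,"dz":0,"wx":0,"wy":0,"wz":1},{"jaw":4,"dx":0,"dy":0,"dz":0,"wx":0,"wy":0,"wz":0}]' >/dev/null && python3 q.py &&
python3 -m jog '[{"jaw":4,"dx":0,"dy":0,"dz":0,"wx":0,"wy":0,"wz":2},{"jaw":4,"dx":0,"dy":0,"dz":0,"wx":0,"wy":0,"wz":1},{"jaw":4,"dx":0,"dy":0,"dz":0,"wx":0,"wy":0,"wz":0}]' >/dev/null && python3 q.py; python3 - <<'E'
from h import *
s=shot('side','s5')
cv2.imwrite('pics/c5.png',cv2.resize(s['color'][160:220,300:380,::-1],(800,600),interpolation=cv2.INTER_CUBIC))
E
```

```text
YAW 51.83 TZ 0.010 T [0.07 0.02 0.01] F [-0.8 -0.1 -1.8] z 0.1409 w 0.0442
YAW 48.83 TZ 0.051 T [-0.08 -0.12  0.05] F [ 0.2 -0.1 -2.9] z 0.1409 w 0.0443
YAW 45.84 TZ 0.183 T [-0.07 -0.16  0.18] F [ 1.6 -1.1 -1.4] z 0.1409 w 0.0440
```

View pics/c5.png

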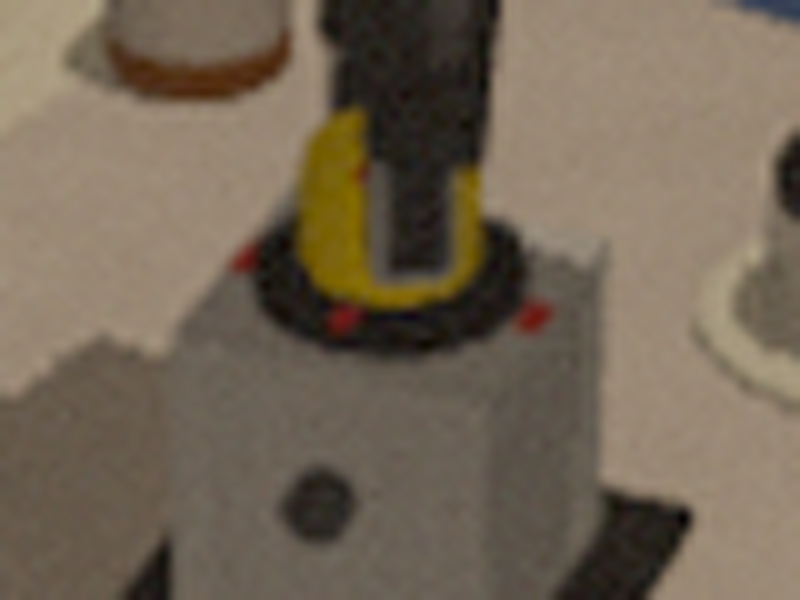

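The mark is now at (345,317), so the cap has turned about 90° with the gripper and the flange is flush. Torque has begun to rise, so the ears are on the stop. From here, 1° steps with a reading after each.

```bash
sed -i '$d' q.py
python3 -m jog '[{"jaw":4,"dx":0,"dy":0,"dz":0,"wx":0,"wy":0,"wz":1},{"jaw":4,"dx":0,"dy":0,"dz":0,"wx":0,"wy":0,"wz":0}]' >/dev/null; python3 q.py
python3 -m jog '[{"jaw":4,"dx":0,"dy":0,"dz":0,"wx":0,"wy":0,"wz":1},{"jaw":4,"dx":0,"dy":0,"dz":0,"wx":0,"wy":0,"wz":0}]' >/dev/null; python3 q.py
python3 -m jog '[{"jaw":4,"dx":0,"dy":0,"dz":0,"wx":0,"wy":0,"wz":1},{"jaw":4,"dx":0,"dy":0,"dz":0,"wx":0,"wy":0,"wz":0}]' >/dev/null; python3 q.py
python3 -m jog '[{"jaw":4,"dx":0,"dy":0,"dz":0,"wx":0,"wy":0,"wz":1},{"jaw":4,"dx":0,"dy":0,"dz":0,"wx":0,"wy":0,"wz":0}]' >/dev/null; python3 q.py
```

```text
YAW 44.78 TZ 0.210 T [-0.09 -0.18  0.21] F [ 1.1  0.3 -1.3] z 0.1409 w 0.0441
YAW 43.76 TZ 0.249 T [-0.13 -0.31  0.25] F [ 2.1 -0.6 -0.8] z 0.1409 w 0.0444
YAW 42.75 TZ 0.376 T [-0.1  -0.25  0.38] F [ 1.5 -0.1 -1.4] z 0.1409 w 0.0444
YAW 41.74 TZ 0.402 T [-0.08 -0.23  0.4 ] F [ 1.2 -0.5  0. ] z 0.1410 w 0.0445
```

```bash

python3 -m jog '[{"jaw":4,"dx":0,"dy":0,"dz":0,"wx":0,"wy":0,"wz":1},{"jaw":4,"dx":0,"dy":0,"dz":0,"wx":0,"wy":0,"wz":0}]' >/dev/null; python3 q.py
python3 -m jog '[{"jaw":4,"dx":0,"dy":0,"dz":0,"wx":0,"wy":0,"wz":1},{"jaw":4,"dx":0,"dy":0,"dz":0,"wx":0,"wy":0,"wz":0}]' >/dev/null; python3 q.py
python3 -m jog '[{"jaw":4,"dx":0,"dy":0,"dz":0,"wx":0,"wy":0,"wz":1},{"jaw":4,"dx":0,"dy":0,"dz":0,"wx":0,"wy":0,"wz":0}]' >/dev/null; python3 q.py
```

```text
YAW 40.74 TZ 0.309 T [-0.2  -0.25  0.31] F [ 1.5 -0.4 -0.3] z 0.1410 w 0.0443
YAW 39.73 TZ 0.160 T [-0.16 -0.27  0.16] F [ 0.9 -0.7 -0.4] z 0.1409 w 0.0441
YAW 38.72 TZ -0.009 T [-0.11 -0.17 -0.01] F [ 1.2 -0.7 -0.1] z 0.1409 w 0.0442
```

Torque peaked at 0.40 and is now zero, which puts the ratchet at about its half-notch point. A little more takes it past.

```bash

python3 -m jog '[{"jaw":4,"dx":0,"dy":0,"dz":0,"wx":0,"wy":0,"wz":1},{"jaw":4,"dx":0,"dy":0,"dz":0,"wx":0,"wy":0,"wz":0}]' >/dev/null; python3 q.py
python3 -m jog '[{"jaw":4,"dx":0,"dy":0,"dz":0,"wx":0,"wy":0,"wz":1},{"jaw":4,"dx":0,"dy":0,"dz":0,"wx":0,"wy":0,"wz":0}]' >/dev/null; python3 q.py
```

```text
YAW 37.73 TZ -0.032 T [-0.07 -0.02 -0.03] F [-0.8 -0.9 -0.5] z 0.1407 w 0.0444
YAW 36.73 TZ -0.012 T [ 0.01 -0.   -0.01] F [-0.6  1.  -2.7] z 0.1408 w 0.0447
```

The torque dropped to zero and stays there: the core snapped off the stop to the next notch, which is one click. Stopping here and letting go.

```bash

python3 -m jog '[{"jaw":4.8,"dx":0,"dy":0,"dz":0,"wx":0,"wy":0,"wz":0},{"jaw":5.2,"dx":0,"dy":0,"dz":0,"wx":0,"wy":0,"wz":0},{"jaw":6,"dx":0,"dy":0,"dz":0,"wx":0,"wy":0,"wz":0},{"jaw":7,"dx":0,"dy":0,"dz":0,"wx":0,"wy":0,"wz":0},{"jaw":8.5,"dx":0,"dy":0,"dz":0,"wx":0,"wy":0,"wz":0}]' 20; python3 q.py
python3 -m jog '[{"jaw":8.5,"dx":0,"dy":0,"dz":0,"wx":0,"wy":0,"wz":0},{"jaw":8.5,"dx":0,"dy":0,"dz":0,"wx":0,"wy":0,"wz":0},{"jaw":8.5,"dx":0,"dy":0,"dz":0,"wx":0,"wy":0,"wz":0},{"jaw":8.5,"dx":0,"dy":0,"dz":-1,"wx":0,"wy":0,"wz":0},{"jaw":8.5,"dx":0,"dy":0,"dz":-2,"wx":0,"wy":0,"wz":0}]'
python3 -m jog '[{"jaw":8.5,"dx":0,"dy":0,"dz":-3,"wx":0,"wy":0,"wz":0},{"jaw":8.5,"dx":0,"dy":0,"dz":-3,"wx":0,"wy":0,"wz":0},{"jaw":8.5,"dx":0,"dy":0,"dz":-3,"wx":0,"wy":0,"wz":0},{"jaw":8.5,"dx":0,"dy":0,"dz":0,"wx":0,"wy":0,"wz":0},{"jaw":8.5,"dx":0,"dy":0,"dz":0,"wx":0,"wy":0,"wz":0}]'
python3 - <<'E'
from h import *
np.set_printoptions(precision=4,suppress=True)
s=shot('side','s6');h=cv2.cvtColor(s['color'],cv2.COLOR_RGB2HSV)
cv2.imwrite('pics/c6.png',cv2.resize(s['color'][160:220,300:380,::-1],(800,600),interpolation=cv2.INTER_CUBIC))
b=(300,165,370,215);hh=h[b[1]:b[3],b[0]:b[2]]
red=(((hh[...,0]<10)|(hh[...,0]>172))&(hh[...,1]>130)&(hh[...,2]>50)).astype('uint8');k,l,st,ce=cv2.connectedComponentsWithStats(red)
for i in range(1,k):print(ce[i]+b[:2],st[i,4],depthpt(s,[ce[i]+b[:2]])[0])
vv,uu=np.mgrid[165:200,320:362];Q=depthpt(s,np.c_[uu.ravel(),vv.ravel()]);k=(Q[:,2]>.135)&(Q[:,2]<.15);print('knob top',k.sum(),np.median(Q[k],0))
E
```

```text
time_s: 19.08
ee_pos: [0.526, -0.0272, 0.1409]
tcp_rot: [180.0, -0.0, 36.8]
wrist_force: [0.5, 0.1, -0.4]
width: 0.08
grasp_force: 0.0
YAW 36.83 TZ -0.035 T [-0.01 -0.02 -0.04] F [ 0.5  0.1 -0.4] z 0.1409 w 0.0800
time_s: 19.5
ee_pos: [0.5248, -0.027, 0.1701]
tcp_rot: [-179.9, 0.1, 36.8]
wrist_force: [-0.8, -0.4, -1.1]
width: 0.085
grasp_force: 0.0
time_s: 19.92
ee_pos: [0.5266, -0.0273, 0.263]
tcp_rot: [179.8, -0.2, 36.8]
wrist_force: [-0.1, 0.6, -0.5]
width: 0.0851
grasp_force: 0.0
[338. 175.] 3 [ 0.5247 -0.0207  0.1435]
[324.3333 185.3333] 6 [ 0.5652 -0.0166  0.1011]
[332.3636 190.9091] 11 [0.523  0.0074 0.1109]
[352.8333 191.1667] 6 [ 0.4884 -0.0351  0.1003]
knob top 167 [ 0.5243 -0.0216  0.1424]
```

View pics/c6.png

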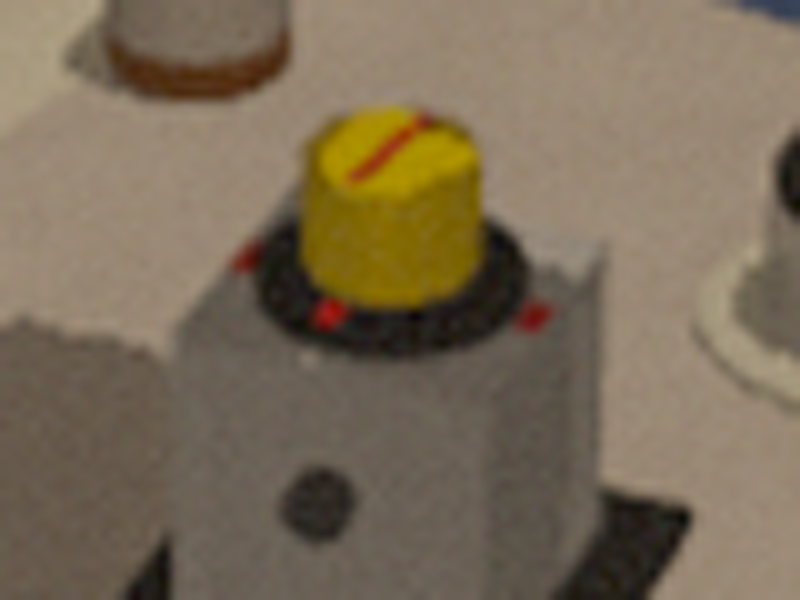

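The cap sits flush and level: its knob top measures 142 mm, as it should. The flange mark at crop (330,313) shows about 97° of turn, and the gripper is clear.

```bash
python3 -c "
from rig import ticket
print(ticket.finish_job())"
```

```text
the job is handed in; nothing more can be done
None
```

I set the yellow cap into the bucket mouth and turned it clockwise to one click (judged from torque: 0.40 N m, then zero). I let go with it sitting flush and handed the job in at about 20 s; no verdict was shown.

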